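# Clear the beam and fire the curing gun

## Robot

A 6-joint arm with a two-finger parallel gripper is mounted at the origin on the work surface. World frame = base frame: x ahead of the robot, y to its left, z up, the work surface at z = 0. Lengths are in m, angles in degrees, forces in N, time in s.
With the tool pointing down it reaches from about 0.4 to 0.825 m from the base axis. Payload 7 kg.
Tool frame: the origin (TCP) lies midway between the tips of the shut fingers; the grasp point (between the pads) lies 19 mm behind it; z points along the fingers, y is the direction in which the jaws open and shut (so a half turn about z gives the same grasp; the last joint's range is limited). The gripper opens to 88 mm and grips with 3 to 60 N. Pads are 19 mm wide; open, the fingers measure 130 mm over their backs; the gripper's body (78 mm by 193 mm) begins 47 mm behind the grasp point.
Start: joints at [88.757, 20.546, 0.682, 0, -70.136, -16.507], TCP at [0.206, 0.643, 0.227] pointing down, gripper open.
Joint ranges: [-176.03, 176.03], [-82.01, 121.73], [-58.28, 71.71], [-173.87, 95.51], [-174.79, -0.11], [-173.66, 173.66]. Speed limits (degrees/s): [136.94, 136.94, 172.46, 180, 180, 180].

## Interface

Orientations are given as [roll, pitch, yaw] about the fixed x, y, z axes, in that order (R = Rz(yaw) Ry(pitch) Rx(roll)).
In Python, from plant import r gives the robot as it stands. The module is installed in compiled form; this text tells all that it offers.
- The arm moves only by the tool send_rows, never from a script. Its argument "motion" is a list of rows, each an object with "travel": the shift along the tool's x, y, z in m, a list of three; "spin": the turn about the tool's z in degrees. In form: [{"travel": [tx, ty, tz], "spin": spin}, ...]. A call has 1 to 5 rows; each row shifts and turns the pose as measured when the row begins, along the tool's axes as they then stand; what a row does not reach is not made up. A row lasts 1/12 s, in which the tool goes at most 41.7 mm and 7.16 degrees, less where a joint would pass 70% of its speed; a pose out of reach is approached as far as the arm can. A call is refused whole if a number of a shift passes 0.0417 or a number of a turn 7.16, either way. A call with a gripper value outside its range is refused whole. "gripper" is the gripper command: -1 is shut, 1 is fully open, values between are in proportion, set as the call begins (left out, the last holds). The fingers move at their own pace and stop on an object; "squeeze" is the grip in N (left out, the last holds). Time passes only in rows, so rows that do not move let the fingers close. It gives the time, the measured TCP pose, the force and the opening at its end, in the units of the state.
- r.get_state(): the state, without advancing time (a new reading comes with each control period).
- r.capture(name): name is "side" or "top" or "wrist"; returns (picture, depth): 400x640x3 uint8, blue, green, red; 400x640 float32, m along the optical axis (not along the pixel's ray), 0 where there is no reading.
- r.get_calibration(name): a dict with "fov_y" (degrees; the focal length in pixels is half the picture's height over the tangent of half this angle, whatever the lens; pixels are square), "cx", "cy" (the principal point, pixels), "origin" and "orientation" of the camera in the world. Camera axes: x right, y down, z forward; pixel columns grow to the right and rows downward; lengths in m; the calibration is good to about 2 mm. A picture is of the moment at which its call begins: read the wrist's pose just before it. get_calibration takes no time and is no camera call; for the wrist camera it gives the pose at the moment of the call.
- r.close_job(): hands the job in, once; it reports no verdict.
Trained networks look in the newest picture that a camera, given by its name, has taken for a name from the list of things; names that differ only in an ending like _2 or _b are one class to them, and where a whole thing is asked for, a point or a joint stands for the part that bears it (a point fixed in the world has none). Each returns a list of dicts, best first, with "conf" (0 to 1); they miss things now and then, are a little off and sometimes report something else, mostly with a low value. They report only what shows in the picture. A call takes as long as a camera call. They do not tell look-alikes from the thing itself.
- r.boxes_of(camera, target): "at" ([x, y, z] in m, in the coordinates of the camera as it stood for that picture, good to about 4 mm: the middle of the surface that is visible of it).
- r.pinpoint(camera, target): "at" ([x, y, z] in m, in the coordinates of the camera as it stood for that picture, good to about 4 mm: a listed point, or the origin of a listed thing).
The state is a dict: "time_s": time; "joints": joint angles; "qd": joint speeds; "joint_torque": joint torques, N m; "tcp_pos": TCP position; "eef_rot": TCP orientation; "contact_force": force on the tool from outside, world axes, zero at the start; "moment": the same for the moment, N m; "gripper_width": finger opening in m.
Only numpy, scipy, OpenCV 4.12 (cv2) and the standard library are available. Lean on these libraries where they do the work, as an engineer would, in place of code of your own. Each camera call takes 0.05 s, during which the arm holds its last target. There are 200 camera calls.

## Task

In this dental laboratory the stone arch on its round stand is to be cured with the light gun that is clamped on its side on the bench, but one container has been left standing in the beam, between the gun's nozzle and the arch, and another right in front of the trigger. Set both of these down gently, upright, on the empty steel tray, and only then squeeze the trigger all the way in, hold it fully in for two seconds and let it spring back. Leave the arch and everything else where it is.

Things in the scene. Friction and masses are not known exactly. Their poses are not given: they have to be found in the camera images.
- gun: white pistol-shaped light gun clamped lying level on its side, mid-height 50 mm (fixed). Origin on the bench under the barrel, z up; its x is the beam's direction, its -y the way the handle points. Barrel 42 mm diameter round y = 0, top at 71 mm, from x = -45 to 85 mm; black nozzle to x = 115 mm with an amber disc, 52 mm diameter, at x = 102 mm
- handle (a point): middle of the gun's handle (gun x = -19, y = -60 mm, height 50 mm). The handle is a straight bar from the barrel to gun y = -125 mm, 32 mm wide (gun x = -35 to -3 mm), heights 36 to 64 mm; bench free below it, except a rest at its end beyond gun y = -86 mm
- stand (a point): centre of the top of the fixed round aluminium stand before the nozzle (gun x = 255, y = 0, height 30 mm); top 68 mm, foot 84 mm across
- trigger (a joint): the gun's sprung trigger: 0 = released, 0.42 rad = fully in. A grey blade 8 mm thick, 56 mm long, heights 39 to 61 mm, in front of the handle, hinged on a vertical pin at gun x = 14, y = -22 mm and pointing to gun -y. Released, its free end reaches gun x = 29 mm (64 mm from the handle's back); fully in, it meets the handle. Takes about 9 N 38 mm from the pin
- trigger_face (a point): point on the trigger's front face, 38 mm from its pin, height 50 mm; about gun x = 25, y = -58 mm when released; goes towards gun -x as the trigger is squeezed
- jar: white squat jar with a grey lid, 44 mm diameter, 66 mm high; origin at the centre of its underside, z up. Which of jar, tin and bottle stands in the beam, which in front of the trigger and which harmlessly far off to the side changes from case to case
- tin: plain closed aluminium tin, 48 mm diameter, 55 mm high; origin at the centre of its underside, z up
- bottle: white bottle with a grey cap, body 36 mm diameter, 85 mm high, narrower above 53 mm; origin at the centre of its underside, z up
- tray: empty flat steel tray fixed on the bench, 200 mm along its x, 140 mm along its y, rim 14 mm high, wall and floor 3 mm thick; origin at the centre of its underside
- arch: stone model of a dental arch: round plaster base 56 mm diameter, 27 mm high with its teeth, standing loose on the gun's stand; origin at the centre of its underside. Not to be moved
- spare_arch: second arch of the same size, lying on the bench beyond the gun; bystander
- bowl: dark rubber mixing bowl, 70 mm across, 40 mm high, beyond the beam; bystander, origin at the centre of its underside
- spatula: spatula 160 mm long lying on the robot's side of the beam; bystander
- puck: flat white round puck, 48 mm diameter, 24 mm high, behind the gun's handle; bystander
- cup: clear plastic cup, 60 mm diameter, 70 mm high, off to the right; bystander
- brush: small brush 160 mm long lying beyond the tray; bystander
There are look-alikes about, which are no part of the job. Leave any pink look-alike of the tray alone.

How it is judged:
By the outcome, as a careful person would: the job done as asked, in the order asked, and still so for the second after the job is handed in, with the robot touching nothing.
It also fails if it takes over 67 s, if anything falls off the work surface, if the arm or the gripper's body presses on something with over 40 N, if the wrist force passes 120 N, or if a joint passes its speed limit or range.

## Working session

There is one attempt and no reset: what is moved stays moved. The work goes in short steps, Python scripts to look and compute and a tool call to move; the robot and the scene stay as the last step left them, time stands still between calls to the robot, and variables do not carry over. Pictures are saved under pics/ and viewed, about 8 in all and at most 12, crops included, and the job is handed in when it is done.

Besides the shell and the picture viewer there is one more tool, called after "Request:" as name([rows], argument=value, ...), one row to a line, values as JSON. send_rows: Moves the arm, as the interface text tells. Its arguments: {"type":"object","properties":{"motion":{"type":"array"},"gripper":{"type":"number"},"squeeze":{"type":"number"}},"required":["motion"]}

```bash
mkdir -p pics; cat > h.py <<'E'
import numpy as np,cv2
from scipy.spatial.transform import Rotation as R
from plant import r
def cal(n):
    c=r.get_calibration(n); return c
def Rm(c):
    o=np.array(c['orientation'],float)
    return o if o.shape==(3,3) else R.from_euler('xyz',o,degrees=True).as_matrix()
def world(c,p): return Rm(c)@np.array(p)+np.array(c['origin'])
def cloud(c,d):
    f=200/np.tan(np.radians(c['fov_y']/2)); v,u=np.mgrid[:400,:640]
    P=np.stack([(u-c['cx'])/f*d,(v-c['cy'])/f*d,d],-1)
    return P@Rm(c).T+np.array(c['origin'])
E
python3 - <<'E'
from h import *
print(r.get_state())
for n in ['top','side']:
    c=cal(n); print(n,c)
    p,d=r.capture(n); cv2.imwrite(f'pics/{n}0.png',p); np.save(n+'.npy',d)
    for t in ['gun','handle','stand','trigger_face','jar','tin','bottle','tray','arch']:
        print(t,[(round(q['conf'],2),np.round(world(c,q['at']),3).tolist()) for q in r.pinpoint(n,t)[:3]])
E
```

```text
{'time_s': 0.0, 'joints': array([ 8.87556860e+01,  2.05902663e+01,  6.35371509e-01, -2.00827925e-02,
       -7.01366840e+01, -1.65068760e+01]), 'qd': array([-0.01324086, -0.05899325, -0.06047119,  0.04928073, -0.00517521,
        0.02019449]), 'joint_torque': array([-1.27164363e-03, -5.82710016e+01,  2.93047893e+01,  6.99743852e+00,
        6.81135280e-03, -1.60322097e-04]), 'tcp_pos': array([0.20567393, 0.64239641, 0.22564814]), 'eef_rot': array([ 1.79906831e+02, -7.92158558e-03, -1.77580222e+01]), 'contact_force': array([-0.15587179, -0.53035091, -0.27309446]), 'moment': array([ 0.01006656, -0.002796  , -0.02339173]), 'gripper_width': 0.087788690014118}
top {'fov_y': 57.62955259200401, 'cx': 317.5893464128552, 'cy': 203.92743159208382, 'origin': array([0.33598678, 0.10805229, 1.2485145 ]), 'orientation': array([-173.07520607,   -1.19522507,  -89.04270494])}
gun [(0.85, [0.54, 0.018, -0.002])]
handle [(0.74, [0.472, 0.015, 0.046]), (0.17, [0.473, 0.319, -0.003])]
stand [(0.56, [0.632, -0.215, 0.031])]
trigger_face [(0.43, [0.487, -0.021, 0.047])]
jar [(0.67, [0.586, -0.139, 0.001]),
[... 171 characters left out ...]
002]), (0.91, [0.425, 0.592, -0.003]), (0.71, [0.474, 0.018, 0.046])]
arch [(0.68, [0.621, -0.216, 0.03])]
side {'fov_y': 42.46573913431803, 'cx': 323.87354842146374, 'cy': 196.41033034749725, 'origin': array([-0.30696125, -0.70576339,  0.99500024]), 'orientation': array([-128.70380434,   -1.31052083,  -43.36930091])}
gun [(0.75, [0.545, 0.018, 0.001])]
handle [(0.96, [0.48, 0.015, 0.051])]
stand [(0.89, [0.635, -0.222, 0.035])]
trigger_face [(0.62, [0.493, -0.025, 0.052])]
jar [(0.73, [0.591, -0.138, 0.001])]
tin []
bottle [(0.51, [0.484, -0.073, 0.0])]
tray [(0.94, [0.431, 0.599, -0.005]), (0.89, [0.204, 0.318, -0.004]), (0.67, [0.473, 0.318, -0.004])]
arch [(0.52, [0.625, -0.219, 0.033])]
```

View pics/top0.png

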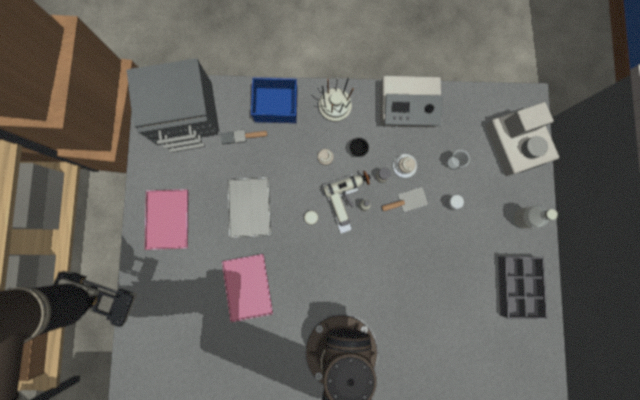

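View pics/side0.png

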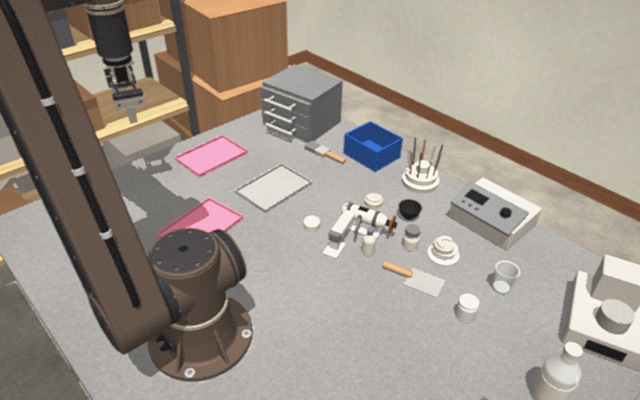

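```bash
python3 - <<'E'
from h import *
c=cal('top'); f=200/np.tan(np.radians(c['fov_y']/2))
for p in [(.203,.314,0),(.425,.592,0),(.473,.318,0),(.54,.018,.05),(.484,-.074,.08),(.588,-.138,.06),(.498,-.382,.05),(.634,-.218,.03)]:
    q=Rm(c).T@(np.array(p)-c['origin']); print(p,np.round([q[0]/q[2]*f+c['cx'],q[1]/q[2]*f+c['cy']]))
E
```

```text
(0.203, 0.314, 0) [248. 287.]
(0.425, 0.592, 0) [169. 219.]
(0.473, 0.318, 0) [250. 207.]
(0.54, 0.018, 0.05) [338. 187.]
(0.484, -0.074, 0.08) [367. 203.]
(0.588, -0.138, 0.06) [385. 173.]
(0.498, -0.382, 0.05) [457. 202.]
(0.634, -0.218, 0.03) [406. 162.]
```

```bash
python3 - <<'E'
from h import *
a=cv2.imread('pics/side0.png')[170:330,290:500]; b=cv2.imread('pics/top0.png')[130:250,290:480]
a=cv2.resize(a,(630,480)[:2]);a=cv2.resize(a,None,fx=.6,fy=.6) if 0 else cv2.resize(a,(390,297)); b=cv2.resize(b,(390,246),interpolation=2)
cv2.imwrite('pics/crop1.png',cv2.resize(np.vstack([a,b]),None,fx=1.1,fy=1.1,interpolation=2))
for n in ['top','side']:
    c=cal(n); P=cloud(c,np.load(n+'.npy'))
    for nm,x,y in [('trig',.484,-.074),('beam',.588,-.138),('far',.498,-.382),('arch',.634,-.218)]:
        m=(np.hypot(P[...,0]-x,P[...,1]-y)<.04)&(P[...,2]>.012)
        Q=P[m]; z=np.percentile(Q[:,2],97); T=Q[Q[:,2]>z-.012]
        print(n,nm,len(Q),'ztop',z.round(3),'top c',((T.min(0)+T.max(0))/2).round(3),'ext',np.ptp(T,axis=0).round(3),'all', ((Q.min(0)+Q.max(0))/2).round(3),np.ptp(Q,axis=0).round(3))
E
```

```text
top trig 109 ztop 0.087 top c [ 0.486 -0.072  0.084] ext [0.016 0.017 0.013] all [ 0.485 -0.072  0.052] [0.034 0.034 0.076]
top beam 168 ztop 0.07 top c [ 0.59  -0.135  0.067] ext [0.038 0.038 0.011] all [ 0.588 -0.134  0.043] [0.041 0.04  0.058]
top far 216 ztop 0.06 top c [ 0.499 -0.377  0.055] ext [0.044 0.046 0.014] all [ 0.5   -0.377  0.037] [0.046 0.047 0.05 ]
top arch 305 ztop 0.059 top c [ 0.626 -0.214  0.054] ext [0.052 0.052 0.014] all [ 0.631 -0.217  0.036] [0.068 0.064 0.048]
side trig 278 ztop 0.085 top c [ 0.482 -0.075  0.081] ext [0.018 0.019 0.014] all [ 0.48  -0.065  0.05 ] [0.032 0.058 0.076]
side beam 345 ztop 0.068 top c [ 0.587 -0.136  0.063] ext [0.044 0.039 0.014] all [ 0.586 -0.139  0.041] [0.046 0.044 0.057]
side far 483 ztop 0.057 top c [ 0.498 -0.38   0.052] ext [0.046 0.044 0.013] all [ 0.497 -0.38   0.035] [0.049 0.047 0.047]
side arch 423 ztop 0.058 top c [ 0.621 -0.218  0.053] ext [0.051 0.053 0.015] all [ 0.627 -0.22   0.037] [0.066 0.064 0.048]
```

View pics/crop1.png

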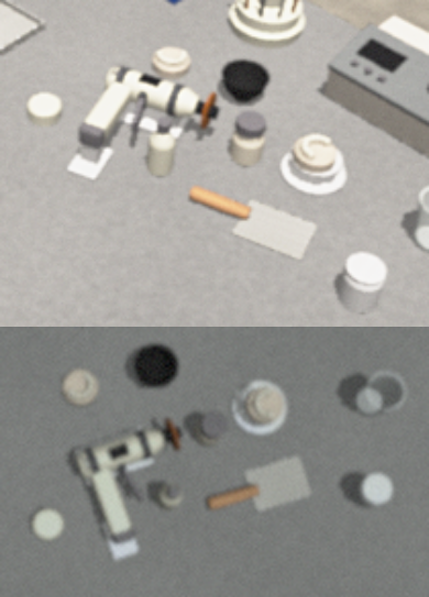

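Request:
send_rows([
  {"travel": [0,0,0],"spin": 7.1},
  {"travel": [0,0,0],"spin": 7.1},
  {"travel": [0,0,0],"spin": 7.1},
  {"travel": [0,0,0],"spin": 7.1},
  {"travel": [0,0,0],"spin": 7.1},
], gripper=0.4, squeeze=15)

```text
time_s: 1.42
tcp_pos: [0.2058, 0.6429, 0.2266]
eef_rot: [-180.0, 0.0, -53.7]
contact_force: [-0.5, 0.3, 0.0]
gripper_width: 0.0632
```

Request:
send_rows([
  {"travel": [0,0,0],"spin": 7.1},
  {"travel": [0,0,0],"spin": 7.1},
  {"travel": [0,0,0],"spin": 1.5},
  {"travel": [0.02,0,0],"spin": 0},
  {"travel": [0.04,0,0],"spin": 0},
])

```text
time_s: 1.83
tcp_pos: [0.2249, 0.5901, 0.2246]
eef_rot: [-180.0, -0.0, -69.9]
contact_force: [1.0, 0.3, 0.1]
gripper_width: 0.0611
```

Request:
send_rows([
  {"travel": [0.04,0,0],"spin": 0},
  {"travel": [0.04,0,0],"spin": 0},
  {"travel": [0.04,0,0],"spin": 0},
  {"travel": [0.04,0,0],"spin": 0},
  {"travel": [0.04,0,0],"spin": 0},
])

```text
time_s: 2.25
tcp_pos: [0.2947, 0.3953, 0.2233]
eef_rot: [-180.0, -0.1, -69.7]
contact_force: [1.5, -0.1, 1.0]
gripper_width: 0.0614
```

Request:
send_rows([
  {"travel": [0.04,-0.003,0],"spin": 0},
  {"travel": [0.04,-0.003,0],"spin": 0},
  {"travel": [0.04,-0.003,0],"spin": 0},
  {"travel": [0.04,-0.003,0],"spin": 0},
  {"travel": [0.04,-0.003,0],"spin": 0},
])

```text
time_s: 2.67
tcp_pos: [0.3789, 0.2048, 0.2253]
eef_rot: [-179.7, 0.1, -69.5]
contact_force: [0.0, 0.3, 0.7]
gripper_width: 0.0612
```

Request:
send_rows([
  {"travel": [0.04,0,0],"spin": 0},
  {"travel": [0.04,0,0],"spin": 0},
  {"travel": [0.04,0,0],"spin": 0},
  {"travel": [0.04,0,0],"spin": 0},
  {"travel": [0.04,0,0],"spin": 0},
])

```text
time_s: 3.08
tcp_pos: [0.4504, 0.009, 0.2278]
eef_rot: [-179.3, 0.2, -69.3]
contact_force: [1.1, 1.0, -0.1]
gripper_width: 0.0619
```

Request:
send_rows([
  {"travel": [0.04,0,0],"spin": 0},
  {"travel": [0.04,0,0],"spin": 0},
  {"travel": [0.02,0,0],"spin": 0},
  {"travel": [0,0,0],"spin": 0},
])

```text
time_s: 3.42
tcp_pos: [0.4878, -0.0949, 0.2287]
eef_rot: [-179.1, 0.1, -69.6]
contact_force: [0.2, -0.2, -1.0]
gripper_width: 0.0614
```

```bash
cat > look.py <<'E'
from h import *
import sys
def look(tag,targets,disp=True):
    s=r.get_state(); c=cal('wrist'); p,d=r.capture('wrist'); cv2.imwrite(f'pics/{tag}.png',p)
    P=cloud(c,d); np.save(tag+'.npy',P)
    print('tcp',s['tcp_pos'].round(4),s['eef_rot'].round(2),'w',round(s['gripper_width'],4),'cam',np.round(c['origin'],3))
    for t in targets:
        print(t,[(round(q['conf'],2),np.round(world(c,q['at']),4).tolist()) for q in r.pinpoint('wrist',t)[:2]])
    return s,P
def tool(s,dx):
    return (R.from_euler('xyz',s['eef_rot'],degrees=True).as_matrix().T@np.array(dx)).round(4)
def top(P,x,y,rad,lo,hi):
    m=(np.hypot(P[...,0]-x,P[...,1]-y)<rad)&(P[...,2]>lo)&(P[...,2]<hi); Q=P[m]
    if len(Q)<10: print('few',len(Q)); return
    a,b=np.percentile(Q,1,axis=0),np.percentile(Q,99,axis=0); print(len(Q),'mid',((a+b)/2).round(4),'ext',(b-a).round(4))
E
python3 - <<'E'
from look import *
s,P=look('w1',['bottle','jar','gun','handle','trigger_face','stand','arch'])
top(P,.484,-.073,.03,.075,.1); top(P,.484,-.073,.03,.02,.1); top(P,.588,-.136,.03,.055,.08)
E
```

```text
tcp [ 0.4878 -0.0949  0.2287] [-1.791e+02  1.300e-01 -6.959e+01] w 0.0614 cam [ 0.511 -0.164  0.385]
bottle [(0.88, [0.4871, -0.0742, -0.0035])]
jar [(0.81, [0.5863, -0.1334, -0.002])]
gun [(0.67, [0.5376, 0.0215, -0.0024])]
handle [(0.92, [0.4773, 0.0188, 0.0477])]
trigger_face [(0.9, [0.4952, -0.0214, 0.0498]), (0.45, [0.486, -0.0719, -0.0036])]
stand []
arch [(0.65, [0.5863, -0.1302, -0.0025]), (0.64, [0.6208, -0.2146, 0.0288])]
294 mid [ 0.4844 -0.0724  0.0801] ext [0.0172 0.0169 0.0097]
1011 mid [ 0.4852 -0.0753  0.0534] ext [0.0327 0.0286 0.0623]
1459 mid [ 0.5879 -0.1346  0.0619] ext [0.0375 0.0372 0.0087]
```

Request:
send_rows([
  {"travel": [-0.0215,-0.005,0],"spin": 0},
  {"travel": [0,0,0.03],"spin": 0},
  {"travel": [0,0,0.03],"spin": 0},
  {"travel": [0,0,0.02],"spin": 0},
  {"travel": [0,0,0],"spin": 0},
])

```text
time_s: 4.23
tcp_pos: [0.487, -0.0626, 0.1503]
eef_rot: [-178.5, 0.1, -68.8]
contact_force: [0.1, 0.5, 0.1]
gripper_width: 0.0613
```

Request:
send_rows([
  {"travel": [0.008,0.005,0],"spin": 0},
  {"travel": [0,0,0],"spin": 0},
  {"travel": [0,0,0.02],"spin": 0},
  {"travel": [0,0,0],"spin": 0},
])

```text
time_s: 4.57
tcp_pos: [0.4871, -0.0708, 0.1334]
eef_rot: [-178.4, -0.0, -68.6]
contact_force: [-1.1, -0.1, -0.5]
gripper_width: 0.0618
```

Request:
send_rows([
  {"travel": [0.002,0.003,0.02],"spin": 0},
  {"travel": [0,0,0.02],"spin": 0},
  {"travel": [0,0,0.02],"spin": 0},
  {"travel": [0,0,0],"spin": 0},
  {"travel": [0,0,0],"spin": 0},
])

```text
time_s: 4.98
tcp_pos: [0.4929, -0.073, 0.0811]
eef_rot: [-177.7, -0.3, -68.5]
contact_force: [0.4, 0.0, 0.7]
gripper_width: 0.0614
```

Request:
send_rows([
  {"travel": [-0.002,0.01,0.028],"spin": 0},
  {"travel": [0,0.002,0.02],"spin": 0},
])

```text
time_s: 5.15
tcp_pos: [0.4888, -0.0742, 0.0389]
eef_rot: [-177.0, -0.4, -68.4]
contact_force: [-1.1, 0.1, -1.2]
gripper_width: 0.0613
```

Request:
send_rows([
  {"travel": [0,0.005,0.012],"spin": 0},
])

```text
time_s: 5.23
tcp_pos: [0.4865, -0.0756, 0.0277]
eef_rot: [-176.9, -0.5, -68.3]
contact_force: [0.5, -0.2, 0.4]
gripper_width: 0.0613
```

Request:
send_rows([
  {"travel": [0,0,0.003],"spin": 0},
  {"travel": [0,0,0],"spin": 0},
  {"travel": [0,0,0],"spin": 0},
  {"travel": [0,0,0],"spin": 0},
], gripper=-1, squeeze=15)

```text
time_s: 5.57
tcp_pos: [0.4891, -0.0753, 0.0286]
eef_rot: [-176.7, -0.5, -68.3]
contact_force: [-0.3, -0.6, 0.8]
gripper_width: 0.0398
```

Request:
send_rows([
  {"travel": [0,0,0],"spin": 0},
  {"travel": [0,0,0],"spin": 0},
  {"travel": [0,0,0],"spin": 0},
])

```text
time_s: 5.82
tcp_pos: [0.4912, -0.0748, 0.0314]
eef_rot: [-176.4, -0.6, -68.3]
contact_force: [-0.4, 0.8, -0.5]
gripper_width: 0.0361
```

Request:
send_rows([
  {"travel": [0,0,-0.01],"spin": 0},
  {"travel": [0,0,-0.03],"spin": 0},
  {"travel": [0,0,-0.03],"spin": 0},
  {"travel": [0,0,-0.03],"spin": 0},
])

```text
time_s: 6.15
tcp_pos: [0.4806, -0.0768, 0.1287]
eef_rot: [-177.2, -0.4, -68.3]
contact_force: [0.8, 0.4, -0.9]
gripper_width: 0.0361
```

Request:
send_rows([
  {"travel": [0,0,-0.03],"spin": 0},
  {"travel": [-0.02,-0.006,0],"spin": 0},
  {"travel": [-0.036,-0.011,0],"spin": 0},
  {"travel": [-0.036,-0.011,0],"spin": 0},
  {"travel": [-0.036,-0.011,0],"spin": 0},
])

```text
time_s: 6.57
tcp_pos: [0.4711, 0.0559, 0.1709]
eef_rot: [-176.4, -0.5, -68.8]
contact_force: [1.2, 0.3, -1.0]
gripper_width: 0.0361
```

Request:
send_rows([
  {"travel": [-0.036,-0.011,0],"spin": 0},
  {"travel": [-0.036,-0.011,0],"spin": 0},
  {"travel": [-0.036,-0.011,0],"spin": 0},
  {"travel": [-0.036,-0.011,0],"spin": 0},
  {"travel": [-0.02,-0.005,0],"spin": 0},
])

```text
time_s: 6.98
tcp_pos: [0.4549, 0.2368, 0.1756]
eef_rot: [-176.1, -0.4, -68.8]
contact_force: [0.5, 0.3, -1.0]
gripper_width: 0.0362
```

Request:
send_rows([
  {"travel": [-0.037,-0.01,0],"spin": 0},
  {"travel": [-0.037,-0.01,0],"spin": 0},
  {"travel": [-0.03,-0.008,0.02],"spin": 0},
  {"travel": [0,0,0.03],"spin": 0},
])

```text
time_s: 7.32
tcp_pos: [0.447, 0.3576, 0.1332]
eef_rot: [-175.4, 0.0, -68.5]
contact_force: [1.1, 0.6, -0.6]
gripper_width: 0.036
```

```bash
python3 - <<'E'
from look import *
s,P=look('w2',['tray'])
m=(P[...,2]>.008)&(P[...,2]<.025)
top(P,.473,.318,.2,.009,.02)
E
```

```text
tcp [0.447  0.3576 0.1332] [-1.7537e+02  2.0000e-02 -6.8510e+01] w 0.036 cam [0.462 0.285 0.289]
tray [(0.61, [0.4725, 0.3229, -0.0003])]
3681 mid [0.4321 0.3207 0.0115] ext [0.2873 0.1499 0.0049]
```

View pics/w2.png

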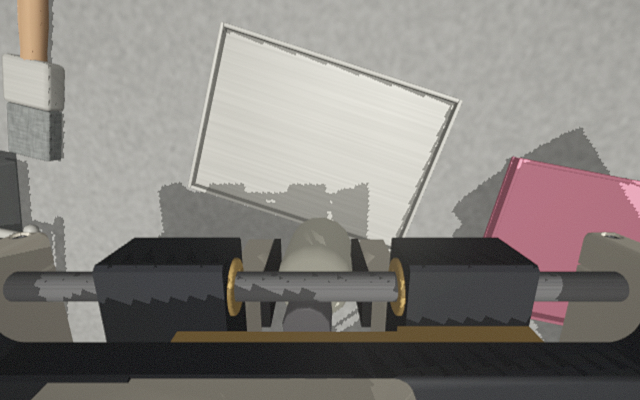

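```bash
python3 - <<'E'
from look import *
c=cal('wrist'); f=200/np.tan(np.radians(c['fov_y']/2))
P=np.load('w2.npy')
for u,v in [(224,27),(458,101),(194,186),(300,213),(402,236)]:
    print((u,v),P[v,u].round(3), P[v-3:v+4,u-3:u+4].reshape(-1,3)[np.argmax(P[v-3:v+4,u-3:u+4,2])].round(3))
for p in [(.447,.3576,0),(.447,.318,0),(.473,.318,0),(.38,.38,.01),(.57,.38,.01)]:
    q=Rm(c).T@(np.array(p)-c['origin']); print(p,np.round([q[0]/q[2]*f+c['cx'],q[1]/q[2]*f+c['cy']]))
E
```

```text
(224, 27) [0.574 0.261 0.01 ] [0.571 0.26  0.014]
(458, 101) [0.382 0.246 0.013] [0.462 0.285 0.289]
(194, 186) [0.562 0.395 0.01 ] [0.561 0.396 0.014]
(300, 213) [0.464 0.384 0.002] [0.465 0.386 0.003]
(402, 236) [0.373 0.365 0.013] [0.434 0.311 0.203]
(0.447, 0.3576, 0) [320. 202.]
(0.447, 0.318, 0) [337. 162.]
(0.473, 0.318, 0) [309. 150.]
(0.38, 0.38, 0.01) [379. 255.]
(0.57, 0.38, 0.01) [180. 176.]
```

Request:
send_rows([
  {"travel": [0.012,0.012,0.025],"spin": 0},
  {"travel": [0,0.003,0.025],"spin": 0},
  {"travel": [0,0.002,0.02],"spin": 0},
])

```text
time_s: 7.67
tcp_pos: [0.4394, 0.3361, 0.06]
eef_rot: [-175.7, -0.2, -68.5]
contact_force: [1.0, 0.1, -1.1]
gripper_width: 0.0359
```

Request:
send_rows([
  {"travel": [0,0.001,0.01],"spin": 0},
  {"travel": [0,0.001,0.006],"spin": 0},
  {"travel": [0,0.001,0.004],"spin": 0},
])

```text
time_s: 7.92
tcp_pos: [0.4374, 0.3318, 0.0382]
eef_rot: [-175.9, -0.4, -68.7]
contact_force: [0.2, 0.8, -0.9]
gripper_width: 0.036
```

Request:
send_rows([
  {"travel": [0,0.001,0.003],"spin": 0},
  {"travel": [0,0.001,0.002],"spin": 0},
])

```text
time_s: 8.08
tcp_pos: [0.4365, 0.331, 0.0341]
eef_rot: [-175.8, -0.4, -68.7]
contact_force: [0.7, 0.4, -1.5]
gripper_width: 0.0362
```

Request:
send_rows([
  {"travel": [0,0.001,0.002],"spin": 0},
])

```text
time_s: 8.17
tcp_pos: [0.4361, 0.331, 0.0327]
eef_rot: [-175.8, -0.3, -68.7]
contact_force: [0.2, -0.1, -0.7]
gripper_width: 0.036
```

Request:
send_rows([
  {"travel": [0,0.001,0.002],"spin": 0},
])

```text
time_s: 8.25
tcp_pos: [0.4357, 0.3312, 0.0315]
eef_rot: [-175.7, -0.3, -68.7]
contact_force: [-5.8, -2.6, 15.8]
gripper_width: 0.0361
```

Request:
send_rows([
  {"travel": [0,0.001,0.002],"spin": 0},
])

```text
time_s: 8.33
tcp_pos: [0.4355, 0.3315, 0.0312]
eef_rot: [-175.6, -0.2, -68.7]
contact_force: [-5.0, -5.3, 22.5]
gripper_width: 0.0363
```

Request:
send_rows([
  {"travel": [0,0,-0.001],"spin": 0},
  {"travel": [0,0,0],"spin": 0},
  {"travel": [0,0.001,0],"spin": 0},
  {"travel": [0,0.001,0],"spin": 0},
], gripper=0.4)

```text
time_s: 8.67
tcp_pos: [0.4345, 0.3324, 0.0347]
eef_rot: [-175.3, -0.1, -68.6]
contact_force: [-0.7, -0.4, 0.1]
gripper_width: 0.057
```

Request:
send_rows([
  {"travel": [0,0,-0.02],"spin": 0},
  {"travel": [0,0,-0.03],"spin": 0},
  {"travel": [0,0,-0.035],"spin": 0},
  {"travel": [0,0,-0.03],"spin": 0},
])

```text
time_s: 9.0
tcp_pos: [0.4224, 0.3249, 0.1455]
eef_rot: [-176.1, -0.6, -68.7]
contact_force: [0.4, 1.3, 0.1]
gripper_width: 0.0611
```

```bash
python3 - <<'E'
from look import *
s,P=look('w3',['bottle','tray'])
top(P,.437,.332,.04,.07,.1); top(P,.437,.332,.04,.03,.1)
E
```

```text
tcp [0.4224 0.3249 0.1455] [-176.05   -0.58  -68.69] w 0.0611 cam [0.438 0.255 0.302]
bottle []
tray [(0.6, [0.4695, 0.3223, -0.0015])]
604 mid [0.4341 0.3353 0.0801] ext [0.0169 0.0166 0.0157]
1777 mid [0.4343 0.3317 0.0596] ext [0.0325 0.0266 0.0558]
```

Request:
send_rows([
  {"travel": [0.02,0,-0.03],"spin": 0},
  {"travel": [0.04,0,-0.02],"spin": 0},
  {"travel": [0.04,0,0],"spin": 0},
  {"travel": [0.04,0,0],"spin": 0},
  {"travel": [0.04,0,0],"spin": 0},
], gripper=0.5)

```text
time_s: 9.57
tcp_pos: [0.4846, 0.1587, 0.1961]
eef_rot: [-175.9, -0.5, -68.1]
contact_force: [1.7, 0.7, -0.3]
gripper_width: 0.0657
```

Request:
send_rows([
  {"travel": [0.04,0.002,0],"spin": 0},
  {"travel": [0.04,0.002,0],"spin": 0},
  {"travel": [0.04,0.002,0],"spin": 0},
  {"travel": [0.04,0.002,0],"spin": 0},
  {"travel": [0.03,0.002,0],"spin": 0},
])

```text
time_s: 9.98
tcp_pos: [0.546, -0.0312, 0.1923]
eef_rot: [-176.1, -0.4, -68.0]
contact_force: [-0.1, 0.2, -0.4]
gripper_width: 0.0657
```

Request:
send_rows([
  {"travel": [0.035,0.003,0],"spin": 0},
  {"travel": [0.035,0.003,0],"spin": 0},
  {"travel": [0.02,0.003,0.01],"spin": 0},
  {"travel": [0.01,0.002,0.02],"spin": 0},
])

```text
time_s: 10.32
tcp_pos: [0.577, -0.1372, 0.1599]
eef_rot: [-176.1, -0.5, -68.3]
contact_force: [0.3, 0.2, -0.0]
gripper_width: 0.0658
```

```bash
python3 - <<'E'
from look import *
s,P=look('w4',['jar','arch','bowl'])
top(P,.588,-.135,.035,.055,.08)
E
```

```text
tcp [ 0.577  -0.1372  0.1599] [-176.14   -0.48  -68.27] w 0.0658 cam [ 0.594 -0.207  0.317]
jar [(0.97, [0.5888, -0.1353, -0.0013])]
arch [(0.81, [0.6254, -0.2182, 0.0278])]
bowl [(0.56, [0.6803, -0.0534, 0.0]), (0.18, [0.6243, -0.2195, 0.0272])]
1885 mid [ 0.5884 -0.1352  0.0613] ext [0.0366 0.0375 0.0093]
```

Request:
send_rows([
  {"travel": [0,-0.001,0.025],"spin": 0},
  {"travel": [0,0,0.025],"spin": 0},
])

```text
time_s: 10.68
tcp_pos: [0.5833, -0.1324, 0.114]
eef_rot: [-175.8, -0.6, -68.1]
contact_force: [0.1, 0.3, 0.6]
gripper_width: 0.0659
```

Request:
send_rows([
  {"travel": [0.004,0.002,0.025],"spin": 0},
  {"travel": [0,0.001,0.025],"spin": 0},
])

```text
time_s: 10.85
tcp_pos: [0.588, -0.1341, 0.0654]
eef_rot: [-175.5, -0.8, -67.9]
contact_force: [0.6, 0.4, -0.5]
gripper_width: 0.066
```

Request:
send_rows([
  {"travel": [0.001,0.003,0.02],"spin": 0},
  {"travel": [0,0.002,0.012],"spin": 0},
  {"travel": [0,0.001,0.005],"spin": 0},
])

```text
time_s: 11.1
tcp_pos: [0.5852, -0.133, 0.0249]
eef_rot: [-175.5, -0.7, -67.6]
contact_force: [-0.2, -0.0, -0.3]
gripper_width: 0.0659
```

Request:
send_rows([
  {"travel": [0,0,0],"spin": 0},
  {"travel": [0,0,0],"spin": 0},
  {"travel": [0,0,0],"spin": 0},
  {"travel": [0,0,0],"spin": 0},
  {"travel": [0,0,0],"spin": 0},
], gripper=-1)

```text
time_s: 11.52
tcp_pos: [0.5872, -0.1302, 0.0283]
eef_rot: [-175.4, -0.8, -67.4]
contact_force: [0.1, -0.1, -2.0]
gripper_width: 0.0432
```

Request:
send_rows([
  {"travel": [0,0,-0.01],"spin": 0},
  {"travel": [0,0,-0.03],"spin": 0},
  {"travel": [0,0,-0.03],"spin": 0},
  {"travel": [0,0,-0.03],"spin": 0},
  {"travel": [0,0,-0.035],"spin": 0},
])

```text
time_s: 11.93
tcp_pos: [0.5704, -0.1328, 0.163]
eef_rot: [-176.1, -0.5, -67.5]
contact_force: [-0.5, -0.3, -1.8]
gripper_width: 0.0431
```

Request:
send_rows([
  {"travel": [-0.02,-0.005,-0.01],"spin": 0},
  {"travel": [-0.037,-0.009,0],"spin": 0},
  {"travel": [-0.037,-0.009,0],"spin": 0},
  {"travel": [-0.037,-0.009,0],"spin": 0},
  {"travel": [-0.037,-0.009,0],"spin": 0},
])

```text
time_s: 12.35
tcp_pos: [0.547, 0.0364, 0.1913]
eef_rot: [-174.9, -0.9, -68.1]
contact_force: [0.5, 1.3, -2.0]
gripper_width: 0.0432
```

Request:
send_rows([
  {"travel": [-0.037,-0.009,0],"spin": 0},
  {"travel": [-0.037,-0.009,0],"spin": 0},
  {"travel": [-0.037,-0.009,0],"spin": 0},
  {"travel": [-0.037,-0.009,0],"spin": 0},
  {"travel": [-0.02,-0.005,0],"spin": 0},
])

```text
time_s: 12.77
tcp_pos: [0.5184, 0.2166, 0.2]
eef_rot: [-174.4, -0.7, -68.2]
contact_force: [0.9, -0.0, -2.0]
gripper_width: 0.0431
```

Request:
send_rows([
  {"travel": [-0.035,-0.003,0.01],"spin": 0},
  {"travel": [-0.03,-0.002,0.03],"spin": 0},
  {"travel": [-0.005,0,0.03],"spin": 0},
  {"travel": [0,0,0.03],"spin": 0},
])

```text
time_s: 13.1
tcp_pos: [0.5087, 0.2989, 0.1109]
eef_rot: [-173.3, -0.2, -67.8]
contact_force: [0.1, 0.1, -2.6]
gripper_width: 0.0432
```

Request:
send_rows([
  {"travel": [0,0.004,0.025],"spin": 0},
  {"travel": [0,0.003,0.02],"spin": 0},
  {"travel": [0,0.002,0.01],"spin": 0},
])

```text
time_s: 13.35
tcp_pos: [0.5048, 0.2984, 0.0522]
eef_rot: [-173.3, -0.2, -67.7]
contact_force: [-0.2, 0.4, -3.6]
gripper_width: 0.0429
```

Request:
send_rows([
  {"travel": [0,0.001,0.008],"spin": 0},
  {"travel": [0,0.001,0.005],"spin": 0},
])

```text
time_s: 13.52
tcp_pos: [0.5037, 0.2974, 0.038]
eef_rot: [-173.4, -0.3, -67.7]
contact_force: [-0.4, 0.2, -2.5]
gripper_width: 0.0434
```

Request:
send_rows([
  {"travel": [0,0.0,0.003],"spin": 0},
])

```text
time_s: 13.6
tcp_pos: [0.5041, 0.2973, 0.0351]
eef_rot: [-173.4, -0.3, -67.8]
contact_force: [-0.1, 0.1, -1.5]
gripper_width: 0.0431
```

Request:
send_rows([
  {"travel": [0,0.0,0.002],"spin": 0},
])

```text
time_s: 13.68
tcp_pos: [0.5046, 0.2976, 0.0335]
eef_rot: [-173.4, -0.3, -67.8]
contact_force: [-0.1, 0.9, -2.7]
gripper_width: 0.0434
```

Request:
send_rows([
  {"travel": [0,0.0,0.002],"spin": 0},
])

```text
time_s: 13.77
tcp_pos: [0.5053, 0.298, 0.0323]
eef_rot: [-173.3, -0.2, -67.8]
contact_force: [-0.1, 0.0, -2.3]
gripper_width: 0.0435
```

Request:
send_rows([
  {"travel": [0,0.0,0.002],"spin": 0},
])

```text
time_s: 13.85
tcp_pos: [0.506, 0.2984, 0.0311]
eef_rot: [-173.3, -0.2, -67.8]
contact_force: [-5.7, -1.8, 14.0]
gripper_width: 0.0436
```

Request:
send_rows([
  {"travel": [0,0,0.001],"spin": 0},
  {"travel": [0,0,0],"spin": 0},
  {"travel": [0,0,0],"spin": 0},
  {"travel": [0,0,0],"spin": 0},
], gripper=0.5)

```text
time_s: 14.18
tcp_pos: [0.5082, 0.3003, 0.0331]
eef_rot: [-172.9, -0.1, -67.7]
contact_force: [-0.4, -0.5, 0.0]
gripper_width: 0.0631
```

Request:
send_rows([
  {"travel": [0,0,-0.02],"spin": 0},
  {"travel": [0,-0.002,-0.03],"spin": 0},
  {"travel": [0,-0.002,-0.035],"spin": 0},
  {"travel": [0,0,-0.035],"spin": 0},
  {"travel": [0,0,-0.03],"spin": 0},
])

```text
time_s: 14.6
tcp_pos: [0.492, 0.2918, 0.1811]
eef_rot: [-173.7, -0.4, -67.8]
contact_force: [1.1, 0.3, -0.1]
gripper_width: 0.0658
```

```bash
python3 - <<'E'
from look import *
s,P=look('w5',['jar','bottle'])
top(P,.507,.298,.035,.055,.085); top(P,.434,.334,.03,.07,.1)
E
```

```text
tcp [0.492  0.2918 0.1811] [-173.66   -0.39  -67.81] w 0.0658 cam [0.503 0.219 0.337]
jar [(0.83, [0.5074, 0.2943, 0.0031]), (0.25, [0.433, 0.3319, 0.0006])]
bottle [(0.63, [0.4329, 0.3347, 0.0003])]
1695 mid [0.5092 0.2945 0.0629] ext [0.0369 0.0376 0.012 ]
126 mid [0.4382 0.3316 0.0792] ext [0.0099 0.0099 0.0151]
```

View pics/w5.png

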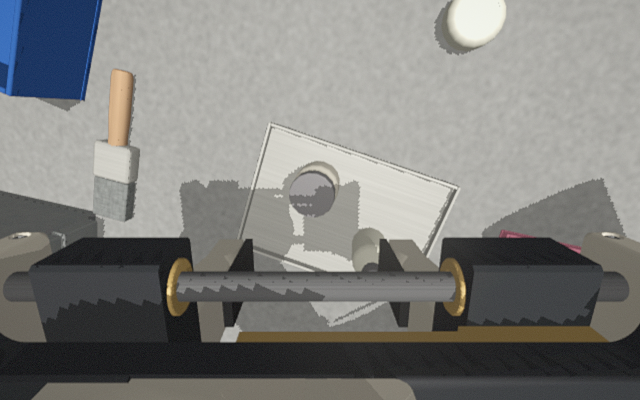

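```bash
python3 - <<'E'
from look import *
for n in ['w1','w4']:
    P=np.load(n+'.npy')
    m=(P[...,2]>.059)&(P[...,2]<.069)&(np.hypot(P[...,0]-.477,P[...,1]-.016)<.06)
    # handle top
    if m.sum()<50: print(n,m.sum()); continue
    Q=P[m][:,:2]; a=np.radians(-69); ux=np.array([np.cos(a),np.sin(a)]); uy=np.array([-ux[1],ux[0]])
    Q=Q[np.abs((Q-[.477,.016])@uy)<.035]
    rect=cv2.minAreaRect((Q*1000).astype(np.float32)); print(n,len(Q),rect)
    k=cv2.fitLine((Q*1000).astype(np.float32),cv2.DIST_L2,0,.01,.01).ravel(); print(k,np.degrees(np.arctan2(k[1],k[0])))
    t=(Q-[.477,.016]); print('gx rel range',np.percentile(t@ux,[2,98]).round(4))
    m=(P[...,2]>.05)&(P[...,2]<.066)&(np.hypot(P[...,0]-.495,P[...,1]+.022)<.03); T=P[m][:,:2]-[.477,.016]
    g=T@ux; s=g>.02; print('trig gx',g[s].min().round(4),g[s].max().round(4),'gy',(T@uy)[s].min().round(4),(T@uy)[s].max().round(4))
E
```

```text
w1 371 ((487.0802001953125, -9.387657165527344), (69.4814224243164, 34.54780578613281), 21.421476364135742)
[ 9.8760867e-01  1.5693672e-01  4.9158185e+02 -5.9448104e+00] 9.029137
gx rel range [0.0105 0.0431]
trig gx 0.0293 0.0461 gy -0.0174 0.0322
w4 0
```

Request:
send_rows([
  {"travel": [0.02,0,0],"spin": 7.1},
  {"travel": [0.035,0,0],"spin": 7.1},
  {"travel": [0.035,0,0],"spin": 7.1},
  {"travel": [0.035,0,0],"spin": 7.1},
  {"travel": [0.03,-0.015,0],"spin": 7.1},
], gripper=1)

```text
time_s: 15.17
tcp_pos: [0.5255, 0.1398, 0.1765]
eef_rot: [-174.6, 3.7, -103.4]
contact_force: [0.1, -0.2, -0.3]
gripper_width: 0.0868
```

Request:
send_rows([
  {"travel": [0,0,0],"spin": 7.1},
  {"travel": [0,0,0],"spin": 7.1},
  {"travel": [0,0,0],"spin": 7.1},
  {"travel": [0,0,0],"spin": 7.1},
  {"travel": [0,0,0],"spin": 7.1},
])

```text
time_s: 15.58
tcp_pos: [0.524, 0.1302, 0.1707]
eef_rot: [-177.8, 5.7, -139.4]
contact_force: [-0.3, 0.1, 0.7]
gripper_width: 0.0876
```

Request:
send_rows([
  {"travel": [0,0,0],"spin": 7.1},
  {"travel": [0,0,0],"spin": 7.1},
  {"travel": [0,0,0],"spin": 5},
  {"travel": [0.027,-0.035,0],"spin": 0},
  {"travel": [0.027,-0.035,0],"spin": 0},
])

```text
time_s: 16.0
tcp_pos: [0.4997, 0.0506, 0.16]
eef_rot: [-179.9, 5.8, -159.3]
contact_force: [0.7, -0.3, -0.3]
gripper_width: 0.0876
```

Request:
send_rows([
  {"travel": [0.02,-0.022,0],"spin": 0},
  {"travel": [0,0,0],"spin": 0},
])

```text
time_s: 16.17
tcp_pos: [0.484, 0.0175, 0.1548]
eef_rot: [-179.9, 5.5, -159.4]
contact_force: [-0.5, 0.3, -0.8]
gripper_width: 0.0876
```

```bash
python3 - <<'E'
from look import *
s,P=look('w6',['gun','handle','trigger_face','trigger','puck'])
np.save('P6.npy',P)
E
```

```text
tcp [0.484  0.0175 0.1548] [-179.91    5.47 -159.44] w 0.0876 cam [ 0.402 -0.012  0.304]
gun [(0.89, [0.5375, 0.023, -0.0037])]
handle [(0.97, [0.4773, 0.0172, 0.0481])]
trigger_face [(0.56, [0.4953, -0.0182, 0.0485])]Traceback (most recent call last):
  File "<stdin>", line 2, in <module>
  File "look.py", line 8, in look
    print(t,[(round(q['conf'],2),np.round(world(c,q['at']),4).tolist()) for q in r.pinpoint('wrist',t)[:2]])
                                                                                 ~~~~~~~~~~^^^^^^^^^^^
ValueError: it knows: arch, bottle, bowl, brush, cup, gun, handle, jar, puck, spare_arch, spatula, stand, tin, tray, trigger_face
```

View pics/w6.png

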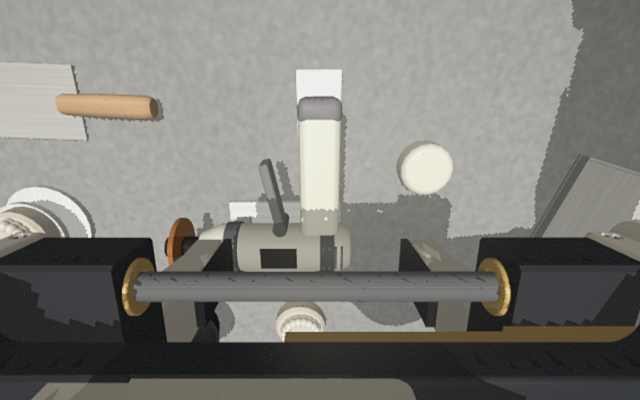

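```bash
python3 - <<'E'
from look import *
P=np.load('w6.npy'); a=np.radians(-68.8); ux=np.array([np.cos(a),np.sin(a)]); uy=np.array([-ux[1],ux[0]])
for v in (130,150,170,190,205):
    row=P[v]; h=[u for u in range(290,350) if .055<row[u,2]<.075]; t=[u for u in range(255,298) if .045<row[u,2]<.07]
    f=lambda u:(round(float((row[u,:2])@ux),4),round(float(row[u,:2]@uy),4),row[u].round(3).tolist())
    print(v,'handle',f(h[0]),f(h[-1]),'trig',(f(t[0]),f(t[-1])) if t else None)
o=np.array([.54,.02]); print('origin guess in ux,uy',o@ux,o@uy, 'tcp', np.array([.484,.0175])@ux,np.array([.484,.0175])@uy)
E
```

```text
130 handle (0.1711, 0.4076, [0.442, -0.012, 0.057]) (0.1397, 0.4079, [0.431, 0.017, 0.057]) trig None
150 handle (0.1707, 0.4224, [0.456, -0.006, 0.058]) (0.1404, 0.4225, [0.445, 0.022, 0.059]) trig None
170 handle (0.1712, 0.4383, [0.471, -0.001, 0.057]) (0.1401, 0.4383, [0.459, 0.028, 0.058]) trig ((0.2022, 0.4377, [0.481, -0.03, 0.058]), (0.1941, 0.4401, [0.481, -0.022, 0.05]))
190 handle (0.1708, 0.4544, [0.485, 0.005, 0.058]) (0.1398, 0.4551, [0.475, 0.034, 0.057]) trig ((0.1995, 0.4542, [0.496, -0.022, 0.058]), (0.1907, 0.4584, [0.496, -0.012, 0.046]))
205 handle (0.1712, 0.4675, [0.498, 0.009, 0.057]) (0.1404, 0.4678, [0.487, 0.038, 0.057]) trig ((0.196, 0.4664, [0.506, -0.014, 0.06]), (0.1884, 0.4702, [0.506, -0.006, 0.05]))
origin guess in ux,uy 0.17663079182001967 0.5106873440580184 tcp 0.15871062539846126 0.4575731497647445
```

Request:
send_rows([
  {"travel": [0.006,-0.006,0.01],"spin": 0},
  {"travel": [0.003,-0.003,0.025],"spin": 0},
])

```text
time_s: 16.53
tcp_pos: [0.4903, 0.0139, 0.1242]
eef_rot: [-179.8, 6.2, -159.1]
contact_force: [0.4, 1.1, 0.2]
gripper_width: 0.0878
```

```bash
cat > g.py <<'E'
from look import *
s=r.get_state(); a=np.radians(-68.8); ux=np.array([np.cos(a),np.sin(a)]); uy=np.array([-ux[1],ux[0]])
p=s['tcp_pos']; M=R.from_euler('xyz',s['eef_rot'],degrees=True).as_matrix(); g=p-.019*M[:,2]
print('grasp gx,gy,z',round(g[:2]@ux-.1747,4),round(g[:2]@uy-.512,4),g[2].round(4),'z axis gx,gy',(M[:2,2]@ux).round(3),(M[:2,2]@uy).round(3),s['eef_rot'].round(1),s['time_s'])
E
python3 g.py
```

```text
grasp gx,gy,z -0.0104 -0.052 0.1431 z axis gx,gy 0.004 0.108 [-179.8    6.2 -159.1] 16.5333
```

Request:
send_rows([
  {"travel": [0.01,-0.003,0.012],"spin": 0},
  {"travel": [0.005,-0.001,0.025],"spin": 0},
])

```text
time_s: 16.7
tcp_pos: [0.484, 0.0084, 0.0852]
eef_rot: [-179.8, 6.4, -158.9]
contact_force: [0.9, 0.2, -0.8]
gripper_width: 0.0877
```

```bash
python3 g.py
```

```text
grasp gx,gy,z -0.0076 -0.0598 0.1041 z axis gx,gy 0.003 0.112 [-179.8    6.4 -158.9] 16.7
```

Request:
send_rows([
  {"travel": [0.003,0,0.02],"spin": 0},
  {"travel": [0.002,0,0.015],"spin": 0},
])

```text
time_s: 16.87
tcp_pos: [0.4832, 0.0096, 0.0471]
eef_rot: [-179.8, 6.4, -158.8]
contact_force: [0.0, -0.5, -0.6]
gripper_width: 0.0878
```

```bash
python3 g.py
```

```text
grasp gx,gy,z -0.0089 -0.0602 0.066 z axis gx,gy 0.003 0.112 [-179.8    6.4 -158.8] 16.8667
```

Last descent, then partially close, shifting the centre towards the handle.

Request:
send_rows([
  {"travel": [0.002,0,0.012],"spin": 0},
  {"travel": [0.001,0,0.004],"spin": 0},
])

```text
time_s: 17.03
tcp_pos: [0.4817, 0.0106, 0.0274]
eef_rot: [-179.8, 6.2, -158.7]
contact_force: [-0.2, 0.7, 0.7]
gripper_width: 0.0875
```

Request:
send_rows([
  {"travel": [0,0.002,0],"spin": 0},
  {"travel": [0,0.002,0],"spin": 0},
], gripper=0.4, squeeze=30)

```text
time_s: 17.2
tcp_pos: [0.48, 0.0153, 0.026]
eef_rot: [-179.8, 6.0, -158.6]
contact_force: [0.2, -3.4, 0.3]
gripper_width: 0.0795
```

```bash
python3 g.py
```

```text
grasp gx,gy,z -0.0154 -0.0609 0.0449 z axis gx,gy 0.003 0.104 [-179.8    6.  -158.6] 17.2
```

Request:
send_rows([
  {"travel": [0,0,-0.003],"spin": 0},
  {"travel": [0,0,0],"spin": 0},
  {"travel": [0,0,0],"spin": 0},
], gripper=-1, squeeze=30)

```text
time_s: 17.45
tcp_pos: [0.4793, 0.0151, 0.0302]
eef_rot: [-179.7, 5.9, -158.5]
contact_force: [4.4, -11.0, -8.2]
gripper_width: 0.0597
```

Request:
send_rows([
  {"travel": [0,0,0],"spin": 0},
  {"travel": [0,0,0],"spin": 0},
  {"travel": [0,0,0],"spin": 0},
])

```text
time_s: 17.7
tcp_pos: [0.4803, 0.0113, 0.0314]
eef_rot: [-179.5, 5.9, -158.6]
contact_force: [4.8, 3.1, -18.4]
gripper_width: 0.0457
```

```bash
python3 g.py
```

```text
grasp gx,gy,z -0.0117 -0.062 0.0503 z axis gx,gy 0.008 0.103 [-179.5    5.9 -158.6] 17.7
```

Request:
send_rows([
  {"travel": [0,0,0.001],"spin": 0},
  {"travel": [0,0,0.001],"spin": 0},
  {"travel": [0,0,0],"spin": 0},
])

```text
time_s: 17.95
tcp_pos: [0.4803, 0.0114, 0.0313]
eef_rot: [-179.6, 6.0, -158.9]
contact_force: [10.8, -4.9, -26.3]
gripper_width: 0.0458
```

Request:
send_rows([
  {"travel": [0,0,0],"spin": 0},
  {"travel": [0,0,0.001],"spin": 0},
])

```text
time_s: 18.12
tcp_pos: [0.4804, 0.0115, 0.031]
eef_rot: [-179.7, 6.1, -158.9]
contact_force: [-6.6, -1.9, 16.6]
gripper_width: 0.0457
```

```bash
python3 g.py
```

```text
grasp gx,gy,z -0.0118 -0.0619 0.0498 z axis gx,gy 0.006 0.106 [-179.7    6.1 -158.9] 18.1167
```

Request:
send_rows([
  {"travel": [0,0,0],"spin": 0},
  {"travel": [0,0,0],"spin": 0},
  {"travel": [0,0,0.0005],"spin": 0},
  {"travel": [0,0,0.0005],"spin": 0},
  {"travel": [0,0,0.0005],"spin": 0},
], squeeze=38)

```text
time_s: 18.53
tcp_pos: [0.4804, 0.0116, 0.031]
eef_rot: [-179.7, 6.2, -159.0]
contact_force: [-2.5, -2.1, 4.6]
gripper_width: 0.0453
```

Request:
send_rows([
  {"travel": [0,0,0],"spin": 0},
  {"travel": [0,0,0],"spin": 0},
  {"travel": [0,0,0.0005],"spin": 0},
  {"travel": [0,0,0.0005],"spin": 0},
  {"travel": [0,0,0.0005],"spin": 0},
])

```text
time_s: 18.95
tcp_pos: [0.4804, 0.0116, 0.031]
eef_rot: [-179.7, 6.2, -159.0]
contact_force: [-3.7, -2.3, 7.4]
gripper_width: 0.0455
```

```bash
python3 - <<'E'
from look import *
s,P=look('w7',['trigger_face'])
p,d=r.capture('side'); a=cv2.resize(p[180:270,310:430],(480,360),interpolation=2)
w=cv2.imread('pics/w7.png')[60:300,180:500]; w=cv2.resize(w,(480,360))
cv2.imwrite('pics/trig.png',np.hstack([a,w])[:, :800] if 0 else cv2.resize(np.hstack([a,w]),(800,300)))
E
```

```text
tcp [0.4804 0.0116 0.031 ] [-179.68    6.2  -158.99] w 0.0455 cam [ 0.396 -0.019  0.179]
trigger_face [(0.78, [0.4909, -0.0063, 0.0506])]
```

View pics/trig.png

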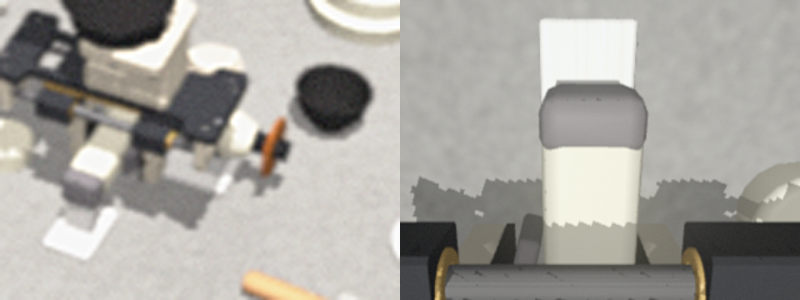

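Request:
send_rows([
  {"travel": [0,0,0],"spin": 0},
  {"travel": [0,0,0],"spin": 0},
  {"travel": [0,0,0.0005],"spin": 0},
  {"travel": [0,0,0],"spin": 0},
  {"travel": [0,0,0.0005],"spin": 0},
])

```text
time_s: 19.52
tcp_pos: [0.4804, 0.0115, 0.0309]
eef_rot: [-179.7, 6.2, -159.0]
contact_force: [-7.1, -1.5, 15.5]
gripper_width: 0.0454
```

Request:
send_rows([
  {"travel": [0,0,0],"spin": 0},
  {"travel": [0,0,0.0005],"spin": 0},
  {"travel": [0,0,0],"spin": 0},
  {"travel": [0,0,0.0005],"spin": 0},
  {"travel": [0,0,0],"spin": 0},
])

```text
time_s: 19.93
tcp_pos: [0.4804, 0.0116, 0.031]
eef_rot: [-179.7, 6.2, -159.0]
contact_force: [0.2, -2.0, -3.1]
gripper_width: 0.0453
```

Request:
send_rows([
  {"travel": [0,0,0.0005],"spin": 0},
  {"travel": [0,0,0],"spin": 0},
  {"travel": [0,0,0.0005],"spin": 0},
  {"travel": [0,0,0],"spin": 0},
  {"travel": [0,0,0.0005],"spin": 0},
])

```text
time_s: 20.35
tcp_pos: [0.4805, 0.0116, 0.0309]
eef_rot: [-179.6, 6.2, -158.9]
contact_force: [-9.0, -1.1, 20.1]
gripper_width: 0.0455
```

Request:
send_rows([
  {"travel": [0,0,0],"spin": 0},
  {"travel": [0,-0.002,0],"spin": 0},
  {"travel": [0,-0.003,0],"spin": 0},
  {"travel": [0,-0.001,0],"spin": 0},
  {"travel": [0,0,0],"spin": 0},
], gripper=1)

```text
time_s: 20.77
tcp_pos: [0.4857, 0.0058, 0.0312]
eef_rot: [-179.5, 6.5, -158.7]
contact_force: [0.3, -1.2, -0.1]
gripper_width: 0.0733
```

```bash
python3 g.py
```

```text
grasp gx,gy,z -0.0046 -0.0593 0.05 z axis gx,gy 0.008 0.112 [-179.5    6.5 -158.7] 20.7667
```

Request:
send_rows([
  {"travel": [0,0,0],"spin": 0},
  {"travel": [0,0,0],"spin": 0},
  {"travel": [-0.001,0.001,-0.015],"spin": 0},
  {"travel": [-0.002,0,-0.025],"spin": 0},
])

```text
time_s: 21.1
tcp_pos: [0.4818, 0.0065, 0.068]
eef_rot: [-179.6, 6.1, -158.7]
contact_force: [0.4, 0.7, -0.5]
gripper_width: 0.0875
```

Request:
send_rows([
  {"travel": [0,0,-0.03],"spin": 0},
  {"travel": [0,0,-0.035],"spin": 0},
  {"travel": [0,0,-0.035],"spin": 0},
  {"travel": [0,0,-0.02],"spin": 0},
  {"travel": [0,0,0],"spin": 0},
])

```text
time_s: 21.52
tcp_pos: [0.4699, 0.004, 0.1965]
eef_rot: [-179.5, 6.3, -158.6]
contact_force: [0.4, -0.3, -0.2]
gripper_width: 0.0879
```

```bash
python3 - <<'E'
from look import *
s,P=look('w8',['trigger_face','puck'])
for n in ['side','top']:
    c=cal(n); p,d=r.capture(n); cv2.imwrite(f'pics/{n}9.png',p)
    for t in ['jar','bottle','tin','arch','spatula','bowl','trigger_face','puck']:
        print(n,t,[(round(q['conf'],2),np.round(world(c,q['at']),3).tolist()) for q in r.pinpoint(n,t)[:2]])
a=cv2.imread('pics/side9.png')[130:330,220:520]; b=cv2.imread('pics/w8.png')
cv2.imwrite('pics/final.png',np.hstack([cv2.resize(a,(420,280)),cv2.resize(b,(380,280))]))
E
```

```text
tcp [0.4699 0.004  0.1965] [-179.53    6.29 -158.58] w 0.0879 cam [ 0.386 -0.027  0.344]
trigger_face [(0.76, [0.4977, -0.0226, 0.0524])]
puck [(0.97, [0.4408, 0.1084, -0.003])]
side jar [(0.6, [0.51, 0.294, 0.004])]
side bottle [(0.6, [0.433, 0.334, 0.006]), (0.3, [0.511, 0.29, 0.003])]
side tin [(0.6, [0.502, -0.381, -0.001])]
side arch [(0.59, [0.625, -0.217, 0.032])]
side spatula []
side bowl [(0.81, [0.687, -0.053, 0.002]), (0.19, [0.493, -0.023, 0.053])]
side trigger_face [(0.53, [0.494, -0.024, 0.052]), (0.32, [0.688, -0.052, -0.001])]
side puck [(0.55, [0.658, 0.058, -0.001]), (0.47, [0.441, 0.102, -0.003])]
top jar [(0.69, [0.506, 0.293, 0.0]), (0.51, [0.643, -0.393, 0.004])]
top bottle [(0.68, [0.435, 0.329, 0.007])]
top tin [(0.76, [0.498, -0.379, 0.002])]
top arch [(0.56, [0.623, -0.215, 0.027])]
top spatula [(0.67, [0.495, -0.21, -0.001])]
top bowl [(0.75, [0.684, -0.055, 0.001])]
top trigger_face []
top puck []
```

View pics/final.png

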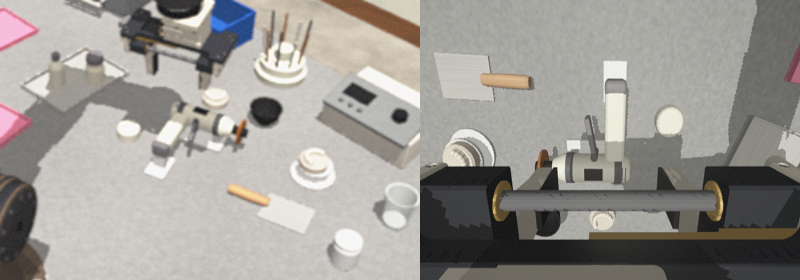

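Both containers stand upright on the steel tray. The trigger has sprung back, and the arch and bystanders have not moved.

```bash
python3 -c "
from plant import r
print(r.close_job())"
```

```text
the job is handed in; nothing more can be done
None
```

The job is done and handed in, at about 22 s of the 67 s allowed.

- **Containers:** the bottle stood in front of the trigger and the jar stood in the beam. I set both down upright on the grey steel tray, the bottle at about (0.434, 0.334) and the jar at about (0.509, 0.294). The set-down force reached about 22 N for the bottle and 14 N for the jar. The tin, off to the side, was not touched.
- **Trigger:** I squeezed it between the handle and its front face with 30 to 38 N and held it for about 2.6 s, from 17.7 s to 20.35 s. The finger opening stayed at 45 to 46 mm, which matches the geometry for fully in. The trigger-face point measured gun x of about 9 mm, where fully in should be about 9 mm.
- **Final checks:** the trigger face was back at its released position, and jar and bottle were upright inside the tray. The arch, tin, bowl and puck matched their earlier measured or pictured positions within measuring error. The gripper was clear of everything at 0.2 m height.

Two things to note:
- **Gripper tilt:** the gripper slowly drifted 4 to 7° off vertical during the job, and the moves cannot correct that. I allowed for it in the approaches.
- **Final detections:** the side camera did not report the spatula and the top camera missed the puck and trigger face. Another camera reported each of them in place.

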